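# Snap the lid onto a mortar-cube moist box

## Task

Close the open moist box on its three mortar cubes: lay the lid that fits loosely in the recess, right way round, and let go of it. Then press it down with the push block, not with the gripper, until it is fully home under all four spring latches, and stand the block back upright on the bench. Leave the smaller lid, the crucibles, the jar, the bottle and the cylinder specimen as they are.

Things in the scene. Friction and masses are not known exactly. Their poses are not given: they have to be found in the camera images.
- box: The open moist box with three mortar cubes in it, grey plastic, fixed to the bench, 178 x 92 mm (x, y), rim at z = 68 mm. Origin: centre of its underside; x along its long side. Black latch housings and pull pins on the long sides reach y = +72 and -72 mm, up to z = 68 mm. A second such box, already sealed, stands to the left behind it and is not used.
- box_seat (a point): Where the lid's origin lies when the lid is home: 46 mm above the box's underside, centred. Recess in the box's top, round this point: 153 x 67 mm, lead-in bevel from z = 68 to 64 mm, straight walls down to a ledge at 50 mm that carries the flange. The lid has 1.5 mm play all round. Cube tops are at 44.5 mm.
- box_key (a point): Where lid_key lies when the lid is home: 60 mm from the box's centre towards its +x end, 50 mm above its underside. At that end both corners of the recess are filled at 45 degrees, up to z = 62 mm, so the lid goes in one way round only.
- lid: The lid that fits, loose, 0.18 kg: aluminium, 150 x 64 mm (x, y). Origin: centre of its underside; x along its long side. Rubber skirt 128 x 40 mm from z = 0 to 4 mm; flange 4 to 9 mm, its two corners at the +x end cut at 45 degrees (14 mm); black grip bar in the middle, 56 mm along x, 12 mm thick along y, z = 9 to 41 mm. Laid in the recess it rests on the latches about 10 mm too high.
- lid_key (a point): Point on the lid, 60 mm from its origin towards the chamfered end (+x), at z = 4 mm.
- pad_a (a point): Centre of the ribbed press pad on the lid's top at its +x end: 50 mm from the lid's origin, z = 9 mm; pad 32 x 46 mm (x, y). Pressing here takes 10 to 20 N to pass the two latches at this end, about 10 mm of travel; the lid tips, and an end may ride up again until the other is down: press in turn, till level.
- pad_b (a point): The same at the lid's -x end.
- block: The push block, loose, wood, stands upright by itself, 0.14 kg. Origin: centre of its underside. Foot 28 x 44 mm (x, y), 16 mm tall with a rubber sole; square handle 20 x 20 mm centred on it, up to z = 82 mm. The foot fits on a press pad with its 44 mm side across the lid (block x along lid x).
- small_lid: A lid of a smaller box, of the same make as the lid but only 104 mm long (x) and without press pads; does not belong here. Loose. Origin: centre of its underside. Same grip bar, 41 mm tall.
- latch_a (a joint): Travel of the spring latch in the box's long wall at x = +54 mm, y+ side: 0 = fully in, 0.006 m = pushed out, about 0.0025 while the flange passes. Its steel nose, 14 mm wide, stands 4 mm into the recess: bevelled 45 degrees on top (z = 61 to 57 mm), flat underneath at 56 mm.
- latch_b (a joint): The same for the latch at x = +54 mm, y- side.
- latch_c (a joint): The same for the latch at x = -54 mm, y+ side.
- latch_d (a joint): The same for the latch at x = -54 mm, y- side.
- wash_bottle: Wash bottle, 66 mm wide, 192 mm tall, loose bystander. Origin: under its middle.
- jar: Sample jar with a black screw lid, 63 mm wide, 90 mm tall, loose bystander. Origin: centre of its underside.
- crucible: Porcelain crucible, 42 mm wide, 36 mm tall, loose bystander. Origin: centre of its underside.
- crucible_b: A second crucible of the same kind, loose bystander.
- cylinder_specimen: Cast cylinder, 36 mm wide, 50 mm tall, loose bystander. Origin: centre of its underside.

How it is judged:
By the outcome, as a careful person would: the job done as asked, in the order asked, and still so for the second after the job is handed in, with the robot touching nothing.
It also fails if it takes over 72 s, if anything falls off the work surface, if the arm or the gripper's body presses on something with over 40 N, if the wrist force passes 120 N, or if a joint passes its speed limit or range.

## Robot

A 7-joint arm with a two-finger parallel gripper is mounted at the origin on a cart in front of the work surface, level with it; the furniture and walls round the work are solid. World frame = base frame: x ahead of the robot, y to its left, z up, the work surface at z = 0. Lengths are in m, angles in rad, forces in N, time in s.
With the tool pointing down it reaches from about 0.35 to 0.775 m from the base axis. Payload 3.1 kg.
Tool frame: the origin (TCP) lies at the very end of the fingers, on their centre line; the grasp point (between the pads) lies manip.grip_depth behind it (manip.grip_depth is the distance from the TCP to the grasp point, in m); z points along the fingers, y is the line along which they close (so a half turn about z gives the same grasp; the last joint's range is limited). The gripper opens to 85 mm and grips with 20 to 120 N. Pads are 22 mm wide; open, the fingers measure 114 mm over their backs; the gripper's body (76 mm by 85 mm) begins 54 mm behind the grasp point. The pads swing forward as they close: fully open they stand 13 mm farther back than shut.
Start: joints at [1.146, 0.311, 0.014, 1.512, -0.004, 1.319, -0.027], TCP at [0.205, -0.51, 0.231] pointing down, gripper open.
Joint ranges: [-2.7, 2.7], [-0.3, 1.91], [-1.27, 1.3], [0.12, 2.57], [-1.44, 4.58], [0.2, 2.03], [-3.05, 3.05]. Speed limits (rad/s): [2.79, 2.79, 3.14, 3.14, 3.14, 3.14, 3.14].

## Interface

Orientations are given as [roll, pitch, yaw] about the fixed x, y, z axes, in that order (R = Rz(yaw) Ry(pitch) Rx(roll)).
In Python, from station import manip gives the robot as it stands.
- The arm moves only by the shell command python3 -m handwheel 'ROWS'. ROWS is JSON, a list of rows, each an object with "delta_rot": the turn, a rotation vector about the tool's x, y, z each as a share of 90 degrees, from -1 to 1, a list of three; "dp": the shift along the tool's x, y, z each as a share of 80 cm, from -1 to 1, a list of three; "jaw": the opening, from 0 (shut) to 1 (fully open). In form: [{"delta_rot": [ax, ay, az], "dp": [dx, dy, dz], "jaw": jaw}, ...]. A call has 1 to 20 rows; each row is the pose to reach, as a shift and turn from the pose commanded when the call began, along the tool's axes at that moment; what a row does not reach only later rows make up. A row lasts 1/12 s, in which the tool goes at most 41.7 mm and 7.16 degrees, less where a joint would pass 70% of its speed; a pose out of reach is approached as far as the arm can. A call with a number of a shift or a turn outside -1 to 1 is refused whole. A call with a gripper value outside its range is refused whole. The fingers move at their own pace and stop on an object; the grip force is fixed at half the most. Time passes only in rows, so rows that repeat a pose let the fingers close. It gives the time, the measured TCP pose, the force, the opening and the grip force at its end, in the units of the state.
- manip.read_state(): the state, without advancing time (a new reading comes with each control period).
- manip.snapshot(name): name is "side" or "top"; returns a dict with "pixels" (400x640x3 uint8, blue, green, red), "range_z" (400x640 float32, m along the optical axis (not along the pixel's ray), 0 where there is no reading), "fx", "fy", "cx", "cy" (pixels), "cam_to_world" (4x4, takes a point from camera to world coordinates). Camera axes: x right, y down, z forward; pixel columns grow to the right and rows downward; lengths in m; the calibration is good to about 2 mm. A picture is of the moment at which its call begins.
- manip.close_job(): hands the job in; it is judged then, once.
The state is a dict: "time_s": time; "q": joint angles; "joint_velocities": joint speeds; "joint_torque": joint torques, N m; "tcp_pos": TCP position; "tool_rot": TCP orientation; "wrist_force": force on the tool from outside, world axes, zero at the start; "wrist_torque": the same for the moment, N m; "finger_gap": finger opening in m; "finger_force": force on a finger pad.
Only numpy, scipy, OpenCV 4.12 (cv2) and the standard library are available. Lean on these libraries where they do the work, as an engineer would, in place of code of your own. Each camera call takes 0.05 s, during which the arm holds its last target. There are 200 camera calls.

## Working session

There is one attempt and no reset: what is moved stays moved. The work goes in short steps, Python scripts to look and compute and a shell command to move; the robot and the scene stay as the last step left them, time stands still between calls to the robot, and variables do not carry over. Pictures are saved under pics/ and viewed, at most 10 in all, crops included, and the job is handed in when it is done.

```bash
mkdir -p pics; ls; cat > h.py <<'E'
import numpy as np, cv2
from station import manip
def snap(n):
    s=manip.snapshot(n); return s
def world(s):
    d=s["range_z"]; v,u=np.mgrid[:400,:640]
    P=np.stack([(u-s["cx"])/s["fx"]*d,(v-s["cy"])/s["fy"]*d,d,np.ones_like(d)],-1)
    W=(P@np.array(s["cam_to_world"]).T)[...,:3]; W[d==0]=np.nan
    return W
E
python3 - <<'E'
from h import *
for n in("top","side"):
    s=snap(n); cv2.imwrite(f"pics/{n}0.png",s["pixels"]); np.savez(f"{n}0.npz",**s); print(n,np.round(s["cam_to_world"],3),s["fx"])
st=manip.read_state(); print(st, manip.grip_depth)
E
```

```text
pics
top [[ 0.012 -0.994  0.109  0.375]
 [-1.    -0.011  0.008 -0.035]
 [-0.007 -0.109 -0.994  1.453]
 [ 0.     0.     0.     1.   ]] 403.21625102992743
side [[-0.269 -0.79   0.551 -0.024]
 [-0.963  0.221 -0.154  0.141]
 [-0.    -0.572 -0.82   0.903]
 [ 0.     0.     0.     1.   ]] 366.299633577035
{'time_s': 0.1, 'q': array([ 1.14630642,  0.31162454,  0.01400282,  1.51290296, -0.0044398 ,
        1.31921264, -0.02721707]), 'joint_velocities': array([ 0.00078777, -0.0024898 ,  0.00133758, -0.00512057,  0.00095254,
       -0.00070924,  0.00011211]), 'joint_torque': array([ 6.01347747e-04, -3.80852723e+01,  1.46765560e-01, -2.31238085e+01,
        1.24481181e-02,  8.15135107e-03,  2.15781398e-06]), 'tcp_pos': array([ 0.20520444, -0.50957319,  0.23033881]), 'tool_rot': array([-3.13947683e+00,  5.31241469e-05,  3.82830074e-01]), 'wrist_force': array([0.1599524 , 0.96422033, 0.18060904]), 'wrist_torque': array([-0.03776699, -0.00874594,  0.01755091]), 'finger_force': 0.0, 'finger_gap': 0.08531601054965687} 0.0187
```

View pics/top0.png

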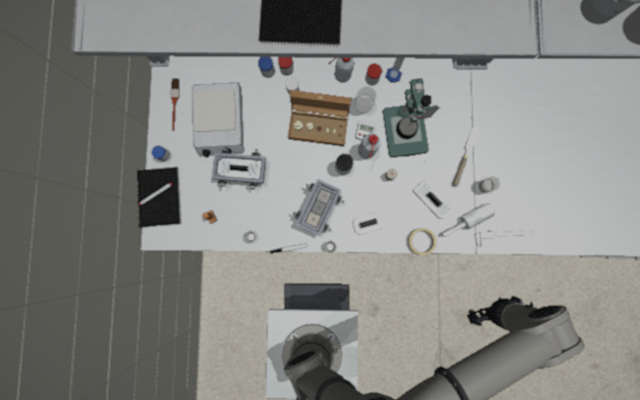

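View pics/side0.png

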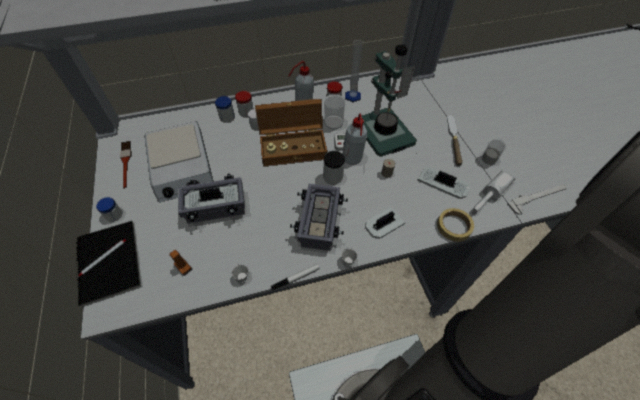

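The top view shows the open box at (317,208), the long lid at (433,198), the small lid at (367,223) and the brown block at (209,216). The side view shows them at (319,215), (444,182), (384,222) and (180,262). Next I'll measure these and enlarge the lid and box.

```bash
python3 - <<'E'
from h import *
out=[]
for n,crs in(("top",[(395,165,75,65),(280,170,75,75)]),("side",[(405,155,75,65),(280,175,75,75)])):
    s=dict(np.load(f"{n}0.npz")); 
    for (x,y,w,h) in crs: out.append(cv2.resize(s["pixels"][y:y+h,x:x+w],(390,290),interpolation=cv2.INTER_CUBIC))
    W=world(s); hsv=cv2.cvtColor(s["pixels"],cv2.COLOR_BGR2HSV)
    def rep(name,m):
        P=W[m]
        if len(P)<4: print(n,name,"few",len(P));return
        r=cv2.minAreaRect((P[:,:2]*1000).astype(np.float32)); print(n,name,len(P),"c",np.round(r[0],1),"sz",np.round(r[1],1),"ang",round(r[2],1),"med",np.round(np.median(P,0),4),"z",np.round(np.percentile(P[:,2],[5,95]),3))
    def win(x,y,w,h):
        m=np.zeros((400,640),bool); m[y:y+h,x:x+w]=1; return m
    L=win(*((410,175,45,45) if n=="top" else (412,160,62,40)))
    B=win(*((285,175,65,65) if n=="top" else (285,175,70,80)))
    K=win(*((195,203,28,28) if n=="top" else (160,240,40,45)))
    z=W[...,2]
    rep("lid plate",L&(z>0.004)&(z<0.03)); rep("lid bar",L&(z>0.03)&(z<.06)); rep("lid dark",L&(hsv[...,2]<70))
    rep("box rim",B&(z>0.060)&(z<0.076)); rep("box all",B&(z>.02)); rep("cubes",B&(z>0.035)&(z<0.05))
    rep("block top",K&(z>0.07)); rep("block foot",K&(z>0.008)&(z<.03)); rep("blk col",K&(hsv[...,1]>120))
cv2.imwrite("pics/c1.png",np.vstack([np.hstack(out[:2]),np.hstack(out[2:])]))
E
```

```text
top lid plate 783 c [ 555.1 -426.7] sz [160.5 160.1] ang 0.5 med [ 0.5499 -0.4246  0.0089] z [0.004 0.015]
top lid bar 70 c [ 546.3 -429.7] sz [54.8 14.5] ang 44.4 med [ 0.5466 -0.4294  0.0403] z [0.033 0.045]
top lid dark 69 c [ 544.5 -425.5] sz [54.7  9.6] ang 39.2 med [ 0.5437 -0.4241  0.0312] z [0.009 0.044]
top box rim 676 c [509.1 -16.4] sz [141.8 178.1] ang 65.6 med [ 0.5116 -0.0183  0.0673] z [0.062 0.073]
top box all 1502 c [509.  -16.4] sz [142.5 177.9] ang 65.2 med [ 0.5096 -0.0165  0.0539] z [0.04  0.071]
top cubes 578 c [502.1 -21.3] sz [ 80.4 161.2] ang 65.3 med [ 0.5066 -0.0174  0.0453] z [0.039 0.049]
top block top 37 c [474.3 369.4] sz [20.5 19.6] ang 29.4 med [0.4746 0.3687 0.0806] z [0.076 0.086]
top block foot 61 c [474.9 363.1] sz [46.4 30.8] ang 1.6 med [0.469  0.3624 0.0147] z [0.009 0.024]
top blk col 67 c [474.5 364.4] sz [32.9 17.9] ang 5.0 med [0.4714 0.3633 0.0428] z [0.011 0.086]
side lid plate 812 c [ 559.9 -434.8] sz [208.3 156.2] ang 74.1 med [ 0.5406 -0.4228  0.0102] z [0.005 0.021]
side lid bar 102 c [ 546.5 -428.9] sz [54.7 17.1] ang 37.5 med [ 0.543  -0.4278  0.0397] z [0.031 0.044]
side lid dark 287 c [ 545.8 -449.1] sz [116.5 155.3] ang 16.9 med [nan nan nan] z [nan nan]
side box rim 1049 c [508.6 -15.6] sz [143.  180.8] ang 65.9 med [ 0.5012 -0.015   0.0679] z [0.062 0.071]
side box all 2482 c [527.7 -20.3] sz [165.5 277.8] ang 78.8 med [ 0.5034 -0.0168  0.0525] z [0.029 0.07 ]
side cubes 826 c [521.8 -22.1] sz [154.3 268.5] ang 79.9 med [ 0.5067 -0.0168  0.0455] z [0.039 0.05 ]
side block top 76 c [473.3 370.2] sz [20.3 19.8] ang 30.2 med [0.4712 0.3692 0.0815] z [0.072 0.085]
side block foot 114 c [474.1 370.9] sz [45.7 27.8] ang 29.7 med [0.4642 0.3656 0.0164] z [0.011 0.027]
side blk col 219 c [471.4 370.4] sz [40.7 24.7] ang 32.1 med [0.4659 0.3672 0.0385] z [0.014 0.084]
```

View pics/c1.png

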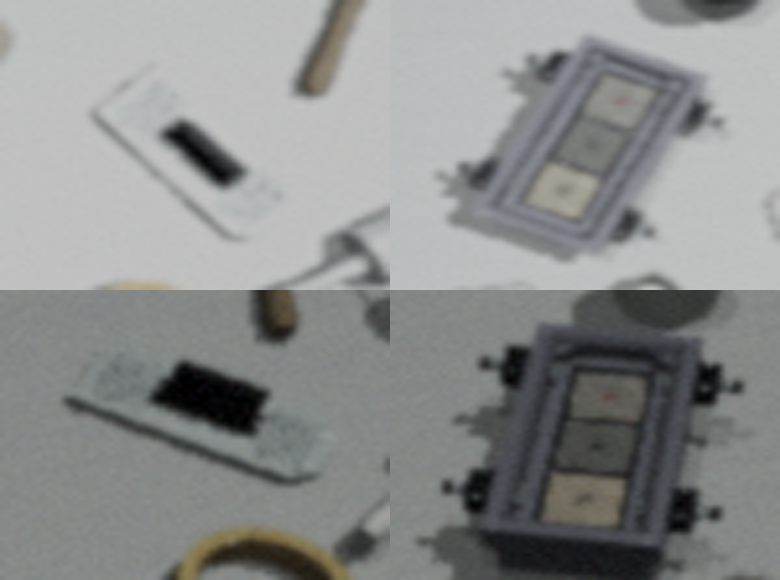

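The crops show the lid's chamfered end at lower right (235,238) and its square end at (95,110), so lid +x has yaw of about -138°. The box's filled corners are at its far end (upper right), so the box yaw is about -24.4°. The block is upright.

```bash
cat > go.py <<'E'
# usage: go.py x y z yawdeg -> shift and turn in the handwheel's units
import sys
from h import *
from scipy.spatial.transform import Rotation as R
s=manip.read_state(); A=R.from_euler("xyz",s["tool_rot"])
x,y,z,w=map(float,sys.argv[1:5]); B=R.from_euler("xyz",[np.pi,0,np.radians(w)])
print("now",np.round(s["tcp_pos"],4),np.round(np.degrees(s["tool_rot"]),2),"t",s["time_s"])
print("dp",np.round(A.inv().apply(np.array([x,y,z])-s["tcp_pos"])/.8,4),"rot",np.round((A.inv()*B).as_rotvec()/(np.pi/2),4))
E
python3 - <<'E'
from h import *
for n,(x,y,w,h) in(("top",(410,175,45,45)),("side",(412,160,62,40))):
    s=dict(np.load(f"{n}0.npz")); W=world(s)[y:y+h,x:x+w].reshape(-1,3)
    P=W[(W[:,2]>.034)&(W[:,2]<.05),:2]; P=P[np.hypot(*(P-[.546,-.429]).T)<.04]
    c=P.mean(0); d=np.linalg.svd(P-c)[2][0]; print(n,c,np.degrees(np.arctan2(d[1],d[0]))%180)
E
python3 go.py 0.546 -0.429 0.15 41
```

```text
top [ 0.54649765 -0.42937236] 44.0542023299721
side [ 0.54409345 -0.42825964] 41.08422393782348
now [ 0.2052 -0.5096  0.2303] [-179.88    0.     21.93] t 0.1
dp [0.4328 0.0659 0.1003] rot [-1.300e-03 -2.000e-04 -2.118e-01]
```

```bash
python3 -m handwheel '[{"delta_rot":[0,0,-0.06],"dp":[0.05,0.007,0.0],"jaw":0.6},{"delta_rot":[-0.001,0,-0.12],"dp":[0.1,0.015,0.01],"jaw":0.6},{"delta_rot":[-0.001,0,-0.18],"dp":[0.15,0.022,0.03],"jaw":0.6},{"delta_rot":[-0.001,0,-0.228],"dp":[0.2,0.03,0.05],"jaw":0.6},{"delta_rot":[-0.001,0,-0.228],"dp":[0.25,0.038,0.07],"jaw":0.6},{"delta_rot":[-0.001,0,-0.228],"dp":[0.3,0.045,0.1],"jaw":0.6},{"delta_rot":[-0.001,0,-0.228],"dp":[0.35,0.053,0.1],"jaw":0.6},{"delta_rot":[-0.001,0,-0.228],"dp":[0.4,0.06,0.1],"jaw":0.6},{"delta_rot":[-0.001,0,-0.228],"dp":[0.433,0.066,0.1],"jaw":0.6},{"delta_rot":[-0.001,0,-0.228],"dp":[0.433,0.066,0.1],"jaw":0.6},{"delta_rot":[-0.001,0,-0.228],"dp":[0.433,0.066,0.1],"jaw":0.6},{"delta_rot":[-0.001,0,-0.228],"dp":[0.433,0.066,0.1],"jaw":0.6}]'; python3 go.py 0.546 -0.429 0.0145 42.5
```

```text
time_s: 1.1
tcp_pos: [0.5456, -0.43, 0.1503]
tool_rot: [-3.141, 0.002, 0.741]
wrist_force: [-0.5, -1.0, 1.2]
finger_gap: 0.0515
finger_force: 0.0
now [ 0.5456 -0.43    0.1503] [-1.7999e+02  1.2000e-01  4.2460e+01] t 1.1
dp [ 0.0016 -0.0006  0.1698] rot [-0.0001  0.0013 -0.0005]
```

```bash
python3 -m handwheel '[{"delta_rot":[0,0.001,0],"dp":[0.001,0,0.04],"jaw":0.6},{"delta_rot":[0,0.001,0],"dp":[0.001,0,0.08],"jaw":0.6},{"delta_rot":[0,0.001,0],"dp":[0.001,0,0.12],"jaw":0.6},{"delta_rot":[0,0.001,0],"dp":[0.001,0,0.15],"jaw":0.6},{"delta_rot":[0,0.001,0],"dp":[0.001,0,0.1695],"jaw":0.6},{"delta_rot":[0,0.001,0],"dp":[0.001,0,0.1695],"jaw":0.6},{"delta_rot":[0,0.001,0],"dp":[0.001,0,0.1695],"jaw":0.3},{"delta_rot":[0,0.001,0],"dp":[0.001,0,0.1695],"jaw":0},{"delta_rot":[0,0.001,0],"dp":[0.001,0,0.1695],"jaw":0},{"delta_rot":[0,0.001,0],"dp":[0.001,0,0.1695],"jaw":0},{"delta_rot":[0,0.001,0],"dp":[0.001,0,0.1695],"jaw":0},{"delta_rot":[0,0.001,0],"dp":[0.001,0,0.1695],"jaw":0}]'
```

```text
time_s: 2.1
tcp_pos: [0.5484, -0.4309, 0.0185]
tool_rot: [3.135, -0.001, 0.741]
wrist_force: [-0.4, -0.0, 6.7]
finger_gap: 0.0108
finger_force: 61.3
```

```bash
python3 -m handwheel '[{"delta_rot":[0,0,0],"dp":[0,0,-0.01],"jaw":0},{"delta_rot":[0,0,0],"dp":[0,0,-0.03],"jaw":0},{"delta_rot":[0,0,0],"dp":[0,0,-0.07],"jaw":0},{"delta_rot":[0,0,0],"dp":[0,0,-0.12],"jaw":0},{"delta_rot":[0,0,0],"dp":[0,0,-0.17],"jaw":0},{"delta_rot":[0,0,0],"dp":[0,0,-0.2],"jaw":0},{"delta_rot":[0,0,0],"dp":[0,0,-0.21],"jaw":0},{"delta_rot":[0,0,0],"dp":[0,0,-0.21],"jaw":0},{"delta_rot":[0,0,0],"dp":[0,0,-0.21],"jaw":0}]'; python3 go.py 0.48 -0.20 0.18 100; python3 - <<'E'
from h import *
for n in("side",):
    s=snap(n); np.savez(f"{n}1.npz",**s); W=world(s)
    T=np.linalg.inv(s["cam_to_world"]); p=T@[.548,-.43,.17,1]; u=int(p[0]/p[2]*s["fx"]+s["cx"]); v=int(p[1]/p[2]*s["fy"]+s["cy"]); print(n,u,v)
    c=s["pixels"][max(v-70,0):v+70,u-90:u+90]; cv2.imwrite(f"pics/{n}1.png",cv2.resize(c,None,fx=4,fy=4,interpolation=cv2.INTER_CUBIC))
E
```

```text
time_s: 2.85
tcp_pos: [0.5461, -0.4286, 0.1819]
tool_rot: [-3.14, -0.001, 0.741]
wrist_force: [0.3, -0.0, -3.6]
finger_gap: 0.0106
finger_force: 60.1
now [ 0.5461 -0.4286  0.1819] [-1.7992e+02 -4.0000e-02  4.2470e+01] t 2.85
dp [ 0.132  -0.2666  0.0028] rot [-6.000e-04 -9.000e-04 -6.392e-01]
side 460 144
```

View pics/side1.png

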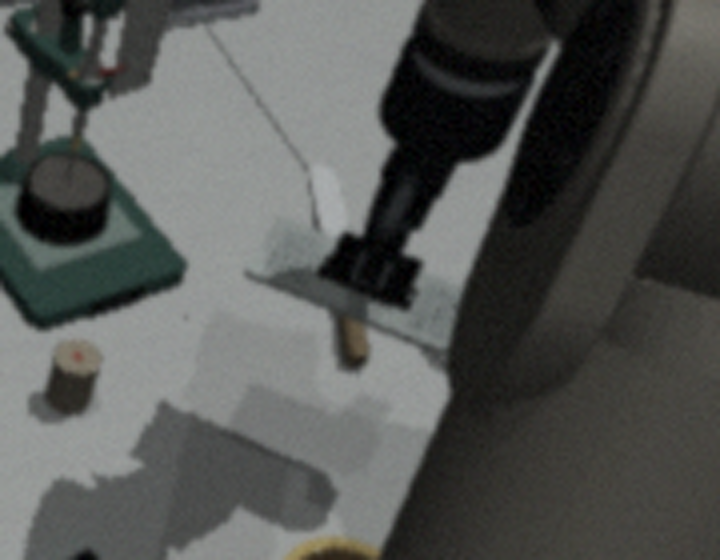

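The lid hangs level at (350,290) in the crop, held by its bar. I'll carry it towards the box.

```bash
python3 -m handwheel '[{"delta_rot":[0,0,-0.04],"dp":[0.007,-0.015,0],"jaw":0},{"delta_rot":[0,0,-0.1],"dp":[0.02,-0.04,0],"jaw":0},{"delta_rot":[0,0,-0.17],"dp":[0.035,-0.07,0],"jaw":0},{"delta_rot":[0,0,-0.24],"dp":[0.05,-0.1,0],"jaw":0},{"delta_rot":[0,0,-0.31],"dp":[0.065,-0.13,0],"jaw":0},{"delta_rot":[0,0,-0.38],"dp":[0.08,-0.16,0],"jaw":0},{"delta_rot":[0,0,-0.45],"dp":[0.095,-0.19,0],"jaw":0},{"delta_rot":[0,0,-0.52],"dp":[0.11,-0.22,0],"jaw":0},{"delta_rot":[0,0,-0.58],"dp":[0.123,-0.25,0],"jaw":0},{"delta_rot":[0,0,-0.62],"dp":[0.13,-0.262,0],"jaw":0},{"delta_rot":[0,-0.001,-0.64],"dp":[0.132,-0.267,0],"jaw":0},{"delta_rot":[0,-0.001,-0.64],"dp":[0.132,-0.267,0],"jaw":0}]'; python3 go.py 0.509 -0.016 0.18 155.6
```

```text
time_s: 3.9
tcp_pos: [0.4791, -0.1989, 0.1815]
tool_rot: [-3.139, -0.001, 1.749]
wrist_force: [-0.6, -0.3, -2.1]
finger_gap: 0.0104
finger_force: 60.1
now [ 0.4791 -0.1989  0.1815] [-1.7986e+02 -3.0000e-02  1.0019e+02] t 3.9
dp [0.2184 0.0773 0.0018] rot [-0.0013 -0.0011 -0.6157]
```

```bash
python3 -m handwheel '[{"delta_rot":[0,0,-0.04],"dp":[0.01,0.004,0],"jaw":0},{"delta_rot":[0,0,-0.1],"dp":[0.03,0.01,0],"jaw":0},{"delta_rot":[0,0,-0.17],"dp":[0.06,0.02,0],"jaw":0},{"delta_rot":[0,0,-0.24],"dp":[0.09,0.03,0],"jaw":0},{"delta_rot":[0,0,-0.31],"dp":[0.12,0.04,0],"jaw":0},{"delta_rot":[0,0,-0.38],"dp":[0.15,0.05,0],"jaw":0},{"delta_rot":[0,0,-0.45],"dp":[0.175,0.062,0],"jaw":0},{"delta_rot":[0,0,-0.52],"dp":[0.2,0.07,0],"jaw":0},{"delta_rot":[0,0,-0.58],"dp":[0.213,0.075,0],"jaw":0},{"delta_rot":[-0.001,-0.001,-0.61],"dp":[0.218,0.077,0],"jaw":0},{"delta_rot":[-0.001,-0.001,-0.616],"dp":[0.218,0.077,0],"jaw":0},{"delta_rot":[-0.001,-0.001,-0.616],"dp":[0.218,0.077,0],"jaw":0},{"delta_rot":[-0.001,-0.001,-0.616],"dp":[0.218,0.077,0],"jaw":0}]'; python3 go.py 0.509 -0.016 0.12 155.6
python3 - <<'E'
from h import *
for n in("top","side"):
    s=snap(n); np.savez(f"{n}2.npz",**s)
    T=np.linalg.inv(s["cam_to_world"]); p=T@[.509,-.016,.15,1]; u=int(p[0]/p[2]*s["fx"]+s["cx"]); v=int(p[1]/p[2]*s["fy"]+s["cy"]); print(n,u,v)
    cv2.imwrite(f"pics/{n}2.png",cv2.resize(s["pixels"][v-50:v+50,u-50:u+50],None,fx=4,fy=4,interpolation=cv2.INTER_CUBIC))
    W=world(s)
    st=manip.read_state(); t=st["tcp_pos"]; yaw=np.radians(155.6-180); X=np.array([np.cos(yaw),np.sin(yaw)]); Y=np.array([-X[1],X[0]])
    z=W[...,2]; P=W[(z>t[2]-.018)&(z<t[2]-.0)&(np.hypot(W[...,0]-.509,W[...,1]+.016)<.1)]
    a=(P[:,:2]-t[:2])@X*1000; b=(P[:,:2]-t[:2])@Y*1000
    print(n,len(P),"z",np.percentile(P[:,2],[5,50,95]),"along",np.percentile(a,[.5,2,98,99.5]),"across",np.percentile(b,[.5,2,98,99.5]))
    for sgn in(-1,1):
        m=sgn*a>35; print("end",sgn,m.sum(),"z",np.median(P[m,2]),"across",np.percentile(b[m],[1,5,95,99]))
a=cv2.imread("pics/top2.png");b=cv2.imread("pics/side2.png"); cv2.imwrite("pics/c2.png",np.hstack([a,b]))
E
```

```text
time_s: 4.98
tcp_pos: [0.5108, -0.02, 0.1825]
tool_rot: [-3.14, 0.003, 2.71]
wrist_force: [-1.5, -0.3, -2.2]
finger_gap: 0.011
finger_force: 60.1
now [ 0.5108 -0.02    0.1825] [-179.92    0.18  155.24] t 4.9833
dp [0.0044 0.0038 0.078 ] rot [-0.0009  0.002  -0.004 ]
top 317 204
top 19 z [0.16995388 0.17268572 0.17620117] along [-75.03379853 -74.95305051 -59.66281659 -59.19833624] across [17.08251135 17.44596461 31.34218535 31.44452763]
end -1 19 z 0.17268572022948936 across [17.20366243 18.17287113 31.13750079 31.41041354]
  return _methods._mean(a, axis=axis, dtype=dtype,
  ret = ret.dtype.type(ret / rcount)
Traceback (most recent call last):
IndexError: index -1 is out of bounds for axis 0 with size 0
```

```bash
python3 - <<'E'
from h import *
s=snap("side"); np.savez("side2.npz",**s)
T=np.linalg.inv(s["cam_to_world"]); p=T@[.509,-.016,.15,1]; u=int(p[0]/p[2]*s["fx"]+s["cx"]); v=int(p[1]/p[2]*s["fy"]+s["cy"]); print(u,v)
cv2.imwrite("pics/side2.png",cv2.resize(s["pixels"][v-60:v+60,u-65:u+65],None,fx=5,fy=5,interpolation=cv2.INTER_CUBIC))
W=world(s); t=manip.read_state()["tcp_pos"]
yaw=np.radians(155.24-180); X=np.array([np.cos(yaw),np.sin(yaw)]); Y=np.array([-X[1],X[0]])
z=W[...,2]; P=W[(z>.158)&(z<.19)&(np.hypot(W[...,0]-.509,W[...,1]+.016)<.11)]
q=np.c_[(P[:,:2]-t[:2])@X,(P[:,:2]-t[:2])@Y]*1000
for lo in range(-85,90,10):
    m=(q[:,0]>lo)&(q[:,0]<=lo+10)
    if m.sum()>2: print(lo,m.sum(),"b",np.round(np.percentile(q[m,1],[2,98]),1),"amin/max",np.round([q[m,0].min(),q[m,0].max()],1),"z",np.round(np.percentile(P[m,2],[5,50,95]),3))
E
```

```text
319 192
-85 25 b [-24.3  27.8] amin/max [-76.5 -75.1] z [0.169 0.172 0.175]
-75 107 b [-30.7  30.8] amin/max [-74.9 -65. ] z [0.17  0.174 0.176]
-65 91 b [-31.4  30. ] amin/max [-65. -55.] z [0.172 0.175 0.176]
-55 92 b [-29.9  30.9] amin/max [-54.8 -45.1] z [0.172 0.174 0.177]
-45 84 b [-31.6  30.1] amin/max [-44.8 -35. ] z [0.173 0.174 0.176]
-35 101 b [-29.8  30. ] amin/max [-35.  -25.1] z [0.172 0.175 0.186]
-25 72 b [-31.3  31.4] amin/max [-24.9 -15.2] z [0.172 0.174 0.178]
-15 68 b [-31.4  30.9] amin/max [-14.8  -5.1] z [0.172 0.174 0.185]
-5 51 b [-31.1  29.6] amin/max [-4.9  4.6] z [0.172 0.174 0.176]
5 36 b [-31.8  31.7] amin/max [ 5.2 14.7] z [0.173 0.174 0.176]
15 26 b [-30.8  30.8] amin/max [15.7 25. ] z [0.173 0.174 0.176]
25 18 b [-31.8  31.3] amin/max [25.2 33.8] z [0.172 0.174 0.175]
45 4 b [ 7.8 12.3] amin/max [50.6 54.4] z [0.174 0.175 0.176]
55 8 b [-19.6  13.2] amin/max [55.2 62. ] z [0.174 0.176 0.177]
65 5 b [-21.7 -16.9] amin/max [65.6 72. ] z [0.172 0.174 0.175]
```

View pics/side2.png

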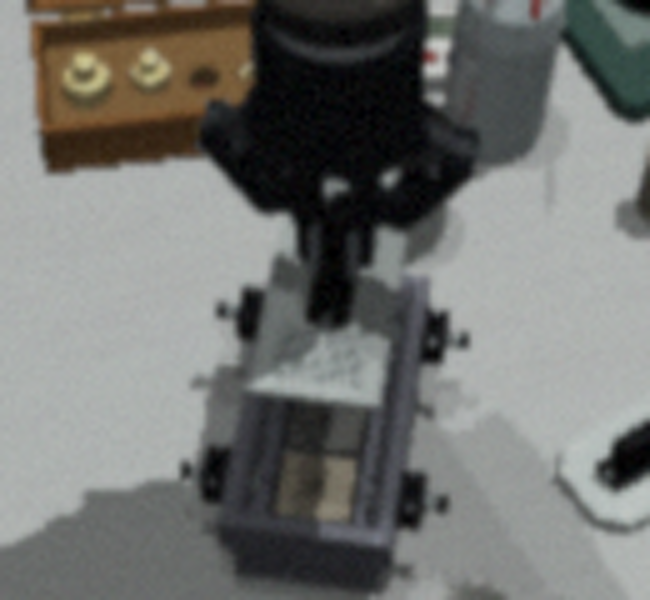

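The side view shows the lid over the box at (320,360). It is square to the tool, with its cut corners at the far end and its centre within about 1 mm of the TCP. I'll refine the box pose from the first depth images.

```bash
python3 - <<'E'
from h import *
for n in("top","side"):
    s=dict(np.load(f"{n}0.npz")); W=world(s); z=W[...,2]
    P=W[(z>.0615)&(z<.074)&(np.hypot(W[...,0]-.509,W[...,1]+.016)<.12)]
    c=np.array([508.9,-16.]); yaw=-24.4
    for it in range(3):
        r=np.radians(yaw); X=np.array([np.cos(r),np.sin(r)]); Y=np.array([-X[1],X[0]])
        q=np.c_[(P[:,:2]*1000-c)@X,(P[:,:2]*1000-c)@Y]
        A=[];lo=[];hi=[]
        for a in list(range(-36,36,6)):
            m=(q[:,0]>a)&(q[:,0]<=a+6); A.append(a+3); lo.append(q[m,1].min()); hi.append(q[m,1].max())
        e0=[];e1=[]
        for b in range(-40,40,6):
            m=(q[:,1]>b)&(q[:,1]<=b+6); e0.append(q[m,0].min()); e1.append(q[m,0].max())
        k=np.polyfit(A,(np.array(lo)+hi)/2,1)
        da=(np.median(e0)+np.median(e1))/2
        print(n,np.round(c,1),round(yaw,2),"half-w",np.median(lo).round(1),np.median(hi).round(1),"len",np.median(e0).round(1),np.median(e1).round(1))
        c=c+da*X+k[1]*Y; yaw+=np.degrees(k[0])
    print(n,c,yaw)
E
python3 go.py 0.509 -0.016 0.12 155.5
```

```text
top [508.9 -16. ] -24.4 half-w -45.7 44.3 len -87.8 88.2
top [508.7 -16.8] -25.06 half-w -44.7 45.3 len -87.8 88.2
top [508.9 -16.9] -24.82 half-w -44.8 45.2 len -88.1 88.0
top [508.86100162 -16.84894817] -24.799217008999488
side [508.9 -16. ] -24.4 half-w -44.7 45.3 len -90.1 88.0
side [508.  -15.4] -24.61 half-w -45.2 45.0 len -89.1 89.0
side [508.  -15.4] -24.49 half-w -45.0 45.0 len -89.0 89.1
side [508.01904679 -15.38089713] -24.4007175174335
now [ 0.5108 -0.0196  0.1828] [-179.94    0.21  155.29] t 5.0833
dp [0.0042 0.0033 0.0785] rot [-0.0007  0.0023 -0.0023]
```

```bash
python3 go.py 0.5093 -0.0165 0.092 155.5; python3 -m handwheel '[{"delta_rot":[-0.001,0.002,-0.002],"dp":[0.004,0.003,0.02],"jaw":0},{"delta_rot":[-0.001,0.002,-0.002],"dp":[0.004,0.003,0.05],"jaw":0},{"delta_rot":[-0.001,0.002,-0.002],"dp":[0.004,0.003,0.08],"jaw":0},{"delta_rot":[-0.001,0.002,-0.002],"dp":[0.004,0.003,0.1],"jaw":0},{"delta_rot":[-0.001,0.002,-0.002],"dp":[0.004,0.003,0.11],"jaw":0},{"delta_rot":[-0.001,0.002,-0.002],"dp":[0.004,0.003,0.113],"jaw":0},{"delta_rot":[-0.001,0.002,-0.002],"dp":[0.004,0.003,0.113],"jaw":0},{"delta_rot":[-0.001,0.002,-0.002],"dp":[0.004,0.003,0.113],"jaw":0}]'; python3 go.py 0.5093 -0.0165 0.075 155.5
```

```text
now [ 0.5108 -0.0196  0.1828] [-179.94    0.21  155.29] t 5.0833
dp [0.0037 0.0029 0.1135] rot [-0.0007  0.0023 -0.0023]
time_s: 5.75
tcp_pos: [0.5103, -0.0148, 0.0938]
tool_rot: [3.14, 0.003, 2.717]
wrist_force: [-0.0, 0.6, -2.1]
finger_gap: 0.011
finger_force: 60.1
now [ 0.5103 -0.0148  0.0938] [1.7988e+02 1.7000e-01 1.5565e+02] t 5.75
dp [ 0.0003 -0.0025  0.0235] rot [0.0013 0.0019 0.0016]
```

```bash
cat > lidpos.py <<'E'
# lid flange relative to the box frame (side camera), flange top between z0 and z1
import sys
from h import *
z0,z1=map(float,sys.argv[1:3])
s=snap("side"); W=world(s); z=W[...,2]; c=np.array([508.0,-15.4]); r=np.radians(-24.4)
X=np.array([np.cos(r),np.sin(r)]); Y=np.array([-X[1],X[0]])
P=W[(z>z0)&(z<z1)&(np.hypot(W[...,0]-.508,W[...,1]+.0154)<.1)]
q=np.c_[(P[:,:2]*1000-c)@X,(P[:,:2]*1000-c)@Y]
A=[];lo=[];hi=[]
for a in range(-72,30,8):
    m=(q[:,0]>a)&(q[:,0]<=a+8)
    if m.sum()>3: A.append(a+4);lo.append(q[m,1].min());hi.append(q[m,1].max())
e=[q[(q[:,1]>b)&(q[:,1]<=b+5),0].min() for b in range(-28,28,5)]
print("across",np.round(lo,1),np.round(hi,1),"mean",np.mean([np.median(lo),np.median(hi)]).round(2),"slopes deg",np.degrees(np.polyfit(A,lo,1)[0]).round(2),np.degrees(np.polyfit(A,hi,1)[0]).round(2))
print("near end",np.round(np.median(e),1),np.round(e,1)); 
for a,b in((-75,-50),(-50,-25),(-25,0)):
    m=(q[:,0]>a)&(q[:,0]<b); print("z",a,np.median(P[m,2]).round(4), "left/right",np.median(P[m&(q[:,1]>18),2]).round(4),np.median(P[m&(q[:,1]<-18),2]).round(4))
for i in range(3): print(np.round(manip.read_state()["tcp_pos"],4))
E
python3 lidpos.py 0.078 0.093
```

```text
across [-30.3 -29.5 -28.8 -30.3 -29.2 -30.4 -29.7 -28.3 -29.8 -29.  -30.3 -29.4
 -28.6] [33.2 33.7 33.1 31.6 33.4 32.  32.8 31.8 33.4 31.8 33.3 31.8 33. ] mean 1.76 slopes deg 0.4 -0.36
near end -74.6 [-74.9 -75.2 -75.1 -74.2 -74.1 -75.1 -73.5 -74.4 -74.8 -74.4 -75.7 -73.9]
z -75 0.0853 left/right 0.0851 0.0857
z -50 0.0854 left/right 0.0849 0.0849
z -25 0.0856 left/right 0.0855 0.0853
[ 0.5104 -0.0147  0.0941]
[ 0.5104 -0.0147  0.0941]
[ 0.5104 -0.0147  0.0941]
```

```bash
python3 -m handwheel '[{"delta_rot":[0.001,0.002,0.001],"dp":[0.0004,-0.0023,0],"jaw":0},{"delta_rot":[0.001,0.002,0.001],"dp":[0.0004,-0.0023,0],"jaw":0},{"delta_rot":[0.001,0.002,0.001],"dp":[0.0004,-0.0023,0.006],"jaw":0},{"delta_rot":[0.001,0.002,0.001],"dp":[0.0004,-0.0023,0.012],"jaw":0},{"delta_rot":[0.001,0.002,0.001],"dp":[0.0004,-0.0023,0.017],"jaw":0},{"delta_rot":[0.001,0.002,0.001],"dp":[0.0004,-0.0023,0.02],"jaw":0},{"delta_rot":[0.001,0.002,0.001],"dp":[0.0004,-0.0023,0.022],"jaw":0},{"delta_rot":[0.001,0.002,0.001],"dp":[0.0004,-0.0023,0.022],"jaw":0}]'; python3 lidpos.py 0.063 0.080; python3 go.py 0.5093 -0.0165 0.073 155.6
```

```text
time_s: 6.47
tcp_pos: [0.508, -0.016, 0.0747]
tool_rot: [-3.141, -0.003, 2.716]
wrist_force: [0.2, -0.2, -1.4]
finger_gap: 0.0109
finger_force: 60.1
across [-57.2 -69.4 -71.7 -57.3 -56.5 -44.4 -45.9 -45.2 -44.4 -45.9 -45.1 -44.2
 -46. ] [57.7 62.4 71.6 58.6 44.7 45.8 44.5 46.1 44.8 45.9 44.4 45.5 30.1] mean -0.07 slopes deg 14.09 -15.59
near end -89.0 [-90.6 -89.7 -88.5 -89.3 -89.  -89.2 -88.4 -89.1 -89.1 -89.  -88.2 -88.7]
z -75 0.0673 left/right 0.0674 0.0675
z -50 0.0675 left/right 0.0675 0.0673
z -25 0.0671 left/right 0.0671 0.0671
[ 0.508  -0.0161  0.0749]
[ 0.508  -0.0161  0.0749]
[ 0.508  -0.0161  0.0749]
now [ 0.508  -0.0161  0.0749] [-1.7998e+02 -1.6000e-01  1.5560e+02] t 6.5167
dp [-0.0017  0.0002  0.0024] rot [-0.0002 -0.0018 -0.    ]
```

```bash
python3 -m handwheel '[{"delta_rot":[0,-0.001,0],"dp":[0,0,0.002],"jaw":0},{"delta_rot":[0,-0.001,0],"dp":[0,0,0.002],"jaw":0},{"delta_rot":[0,-0.001,0],"dp":[0,0,0.002],"jaw":0}]'; python3 -m handwheel '[{"delta_rot":[0,0,0],"dp":[0,0,0],"jaw":0.3},{"delta_rot":[0,0,0],"dp":[0,0,0],"jaw":0.5},{"delta_rot":[0,0,0],"dp":[0,0,0],"jaw":0.5},{"delta_rot":[0,0,0],"dp":[0,0,0],"jaw":0.5},{"delta_rot":[0,0,0],"dp":[0,0,-0.02],"jaw":0.5},{"delta_rot":[0,0,0],"dp":[0,0,-0.06],"jaw":0.5},{"delta_rot":[0,0,0],"dp":[0,0,-0.1],"jaw":0.5},{"delta_rot":[0,0,0],"dp":[0,0,-0.14],"jaw":0.5},{"delta_rot":[0,0,0],"dp":[0,0,-0.16],"jaw":0.5},{"delta_rot":[0,0,0],"dp":[0,0,-0.16],"jaw":0.5}]'
python3 go.py 0.4737 0.3698 0.2 119.7
python3 - <<'E'
from h import *
s=snap("side"); np.savez("side3.npz",**s)
cv2.imwrite("pics/side3.png",cv2.resize(s["pixels"][165:260,260:375],None,fx=5,fy=5,interpolation=cv2.INTER_CUBIC))
W=world(s); z=W[...,2]; c=np.array([508.0,-15.4]); r=np.radians(-24.4)
X=np.array([np.cos(r),np.sin(r)]); Y=np.array([-X[1],X[0]]); q=np.stack([(W[...,:2]*1000-c)@X,(W[...,:2]*1000-c)@Y],-1)
for a in(-65,-50,-35,35,50,65):
    print(a,[np.round(np.nanmedian(z[(abs(q[...,0]-a)<7)&(abs(q[...,1]-b)<7)]),4) for b in(-22,0,22)])
m=(z>.09)&(z<.11)&(abs(q[...,0])<40)&(abs(q[...,1])<20); print("bar",m.sum(),q[m].min(0) if m.any() else 0,q[m].max(0) if m.any() else 0)
E
```

```text
time_s: 6.77
tcp_pos: [0.5086, -0.016, 0.074]
tool_rot: [3.141, 0.0, 2.715]
wrist_force: [0.2, 0.2, 0.1]
finger_gap: 0.0109
finger_force: 60.3
time_s: 7.6
tcp_pos: [0.5114, -0.0157, 0.2063]
tool_rot: [3.139, 0.008, 2.716]
wrist_force: [0.8, 0.6, -0.5]
finger_gap: 0.0428
finger_force: 0.0
now [ 0.5114 -0.0157  0.2063] [179.83   0.48 155.59] t 7.6
dp [0.2421 0.4193 0.0071] rot [0.0035 0.0046 0.3988]
-65 [np.float64(0.6272), np.float64(0.598), np.float64(0.0649)]
-50 [np.float64(0.6277), np.float64(0.6209), np.float64(0.5776)]
-35 [np.float64(0.4407), np.float64(0.4459), np.float64(0.4875)]
35 [np.float64(0.0655), np.float64(0.0629), np.float64(0.0654)]
50 [np.float64(0.0648), np.float64(0.0654), np.float64(0.0649)]
65 [np.float64(0.065), np.float64(0.0656), np.float64(0.0643)]
bar 85 [-29.44607082  -6.05953224] [25.86837744  5.9531353 ]
```

View pics/side3.png

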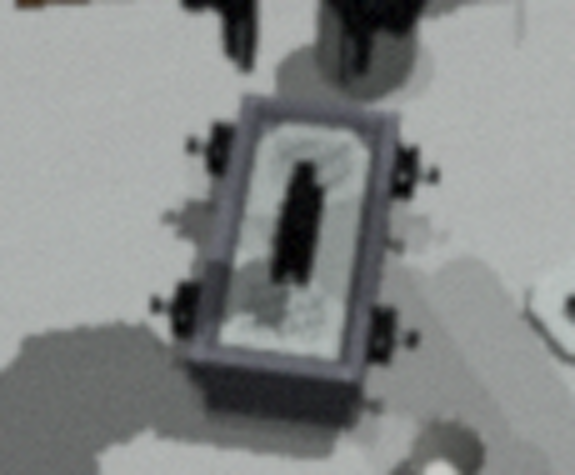

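The side view shows the lid lying level in the recess, with its cut corners at the far end (350,140) and the flange top at 65 mm, resting on the latches. Next is the block.

```bash
python3 -m handwheel '[{"delta_rot":[0,0,0.04],"dp":[0.015,0.026,0],"jaw":0.6},{"delta_rot":[0,0,0.1],"dp":[0.036,0.063,0],"jaw":0.6},{"delta_rot":[0.003,0.005,0.16],"dp":[0.06,0.105,0],"jaw":0.6},{"delta_rot":[0.003,0.005,0.22],"dp":[0.085,0.147,0],"jaw":0.6},{"delta_rot":[0.003,0.005,0.28],"dp":[0.11,0.19,0],"jaw":0.6},{"delta_rot":[0.003,0.005,0.34],"dp":[0.133,0.23,0],"jaw":0.6},{"delta_rot":[0.003,0.005,0.399],"dp":[0.157,0.272,0],"jaw":0.6},{"delta_rot":[0.003,0.005,0.399],"dp":[0.18,0.314,0],"jaw":0.6},{"delta_rot":[0.003,0.005,0.399],"dp":[0.206,0.357,0],"jaw":0.6},{"delta_rot":[0.003,0.005,0.399],"dp":[0.225,0.39,0],"jaw":0.6},{"delta_rot":[0.003,0.005,0.399],"dp":[0.237,0.41,0],"jaw":0.6},{"delta_rot":[0.003,0.005,0.399],"dp":[0.242,0.419,0],"jaw":0.6},{"delta_rot":[0.003,0.005,0.399],"dp":[0.242,0.419,0],"jaw":0.6},{"delta_rot":[0.003,0.005,0.399],"dp":[0.242,0.419,0],"jaw":0.6}]'; python3 go.py 0.4737 0.3698 0.048 119.7
```

```text
time_s: 8.82
tcp_pos: [0.4707, 0.3674, 0.2004]
tool_rot: [-3.132, -0.004, 2.088]
wrist_force: [-0.0, 0.2, 0.7]
finger_gap: 0.0511
finger_force: 0.0
now [0.4707 0.3674 0.2004] [-179.44   -0.25  119.64] t 8.8167
dp [-1.000e-04  6.600e-03  1.904e-01] rot [-0.0063 -0.0028 -0.0006]
```

```bash
python3 -m handwheel '[{"delta_rot":[-0.003,-0.002,0],"dp":[0,0.004,0.04],"jaw":0.6},{"delta_rot":[-0.003,-0.002,0],"dp":[0,0.004,0.09],"jaw":0.6},{"delta_rot":[-0.003,-0.002,0],"dp":[0,0.004,0.13],"jaw":0.6},{"delta_rot":[-0.003,-0.002,0],"dp":[0,0.004,0.165],"jaw":0.6},{"delta_rot":[-0.003,-0.002,0],"dp":[0,0.004,0.185],"jaw":0.6},{"delta_rot":[-0.003,-0.002,0],"dp":[0,0.004,0.19],"jaw":0.6},{"delta_rot":[-0.003,-0.002,0],"dp":[0,0.004,0.19],"jaw":0.6},{"delta_rot":[-0.003,-0.002,0],"dp":[0,0.004,0.19],"jaw":0.6}]'; python3 go.py 0.4737 0.3698 0.048 119.7
```

```text
time_s: 9.48
tcp_pos: [0.4733, 0.37, 0.0506]
tool_rot: [-3.14, -0.003, 2.087]
wrist_force: [0.1, 0.4, 0.4]
finger_gap: 0.0515
finger_force: 0.0
now [0.4733 0.37   0.0506] [-1.7994e+02 -1.4000e-01  1.1955e+02] t 9.4833
dp [-0.0004  0.0003  0.0033] rot [-0.0007 -0.0016 -0.0017]
```

```bash
python3 -m handwheel '[{"delta_rot":[0,-0.001,-0.001],"dp":[0,0,0.002],"jaw":0.3},{"delta_rot":[0,-0.001,-0.001],"dp":[0,0,0.003],"jaw":0},{"delta_rot":[0,-0.001,-0.001],"dp":[0,0,0.003],"jaw":0},{"delta_rot":[0,-0.001,-0.001],"dp":[0,0,0.003],"jaw":0},{"delta_rot":[0,-0.001,-0.001],"dp":[0,0,0.003],"jaw":0},{"delta_rot":[0,-0.001,-0.001],"dp":[0,0,0.003],"jaw":0}]';python3 -m handwheel '[{"delta_rot":[0,0,0],"dp":[0,0,0],"jaw":0}]'; python3 go.py 0.5 0.30 0.2 119.7;
```

```text
time_s: 9.98
tcp_pos: [0.4724, 0.3714, 0.0482]
tool_rot: [-3.141, -0.002, 2.09]
wrist_force: [-0.1, -0.4, 3.5]
finger_gap: 0.0194
finger_force: 62.6
time_s: 10.07
tcp_pos: [0.4725, 0.3714, 0.0482]
tool_rot: [-3.141, -0.002, 2.09]
wrist_force: [0.3, -0.3, 6.0]
finger_gap: 0.0196
finger_force: 62.7
now [0.4725 0.3714 0.0482] [-1.7995e+02 -9.0000e-02  1.1977e+02] t 10.0667
dp [-0.0943 -0.0146 -0.1899] rot [-0.0005 -0.001   0.0008]
```

```bash
python3 -m handwheel '[{"delta_rot":[0,0,0],"dp":[0,0,-0.02],"jaw":0},{"delta_rot":[0,0,0],"dp":[0,0,-0.06],"jaw":0},{"delta_rot":[0,0,0],"dp":[0,0,-0.11],"jaw":0},{"delta_rot":[0,0,0],"dp":[0,0,-0.15],"jaw":0},{"delta_rot":[0,0,0],"dp":[0,0,-0.18],"jaw":0},{"delta_rot":[0,0,0],"dp":[0,0,-0.19],"jaw":0},{"delta_rot":[0,0,0],"dp":[0,0,-0.19],"jaw":0}]'; python3 go.py 0.4619 0.0051 0.2 155.6
```

```text
time_s: 10.65
tcp_pos: [0.4729, 0.3719, 0.201]
tool_rot: [3.14, -0.002, 2.09]
wrist_force: [0.2, -0.1, -2.6]
finger_gap: 0.0195
finger_force: 61.8
now [0.4729 0.3719 0.201 ] [ 1.7993e+02 -1.3000e-01  1.1977e+02] t 10.65
dp [-3.912e-01 -2.396e-01  1.000e-04] rot [ 0.0012 -0.0012 -0.3981]
```

```bash
python3 -m handwheel '[{"delta_rot":[0,0,-0.04],"dp":[-0.02,-0.012,0],"jaw":0},{"delta_rot":[0,0,-0.1],"dp":[-0.058,-0.036,0],"jaw":0},{"delta_rot":[0,0,-0.16],"dp":[-0.1,-0.061,0],"jaw":0},{"delta_rot":[0,0,-0.22],"dp":[-0.14,-0.086,0],"jaw":0},{"delta_rot":[0,0,-0.28],"dp":[-0.18,-0.11,0],"jaw":0},{"delta_rot":[0,0,-0.34],"dp":[-0.22,-0.135,0],"jaw":0},{"delta_rot":[0,0,-0.38],"dp":[-0.26,-0.159,0],"jaw":0},{"delta_rot":[0.001,-0.001,-0.398],"dp":[-0.3,-0.184,0],"jaw":0},{"delta_rot":[0.001,-0.001,-0.398],"dp":[-0.34,-0.208,0],"jaw":0},{"delta_rot":[0.001,-0.001,-0.398],"dp":[-0.37,-0.227,0],"jaw":0},{"delta_rot":[0.001,-0.001,-0.398],"dp":[-0.385,-0.236,0],"jaw":0},{"delta_rot":[0.001,-0.001,-0.398],"dp":[-0.391,-0.24,0],"jaw":0},{"delta_rot":[0.001,-0.001,-0.398],"dp":[-0.391,-0.24,0],"jaw":0},{"delta_rot":[0.001,-0.001,-0.398],"dp":[-0.391,-0.24,0],"jaw":0}]'; python3 go.py 0.4619 0.0051 0.125 155.6
```

```text
time_s: 11.82
tcp_pos: [0.46, 0.0053, 0.198]
tool_rot: [-3.139, -0.005, 2.717]
wrist_force: [-0.2, 0.3, -1.1]
finger_gap: 0.0189
finger_force: 61.9
now [0.46   0.0053 0.198 ] [-179.84   -0.27  155.65] t 11.8167
dp [-0.0027  0.0011  0.0912] rot [-0.0018 -0.003   0.0006]
```

```bash
python3 -m handwheel '[{"delta_rot":[-0.001,-0.003,0],"dp":[-0.002,0.001,0.02],"jaw":0},{"delta_rot":[-0.001,-0.003,0],"dp":[-0.002,0.001,0.05],"jaw":0},{"delta_rot":[-0.001,-0.003,0],"dp":[-0.002,0.001,0.075],"jaw":0},{"delta_rot":[-0.001,-0.003,0],"dp":[-0.002,0.001,0.089],"jaw":0},{"delta_rot":[-0.001,-0.003,0],"dp":[-0.002,0.001,0.093],"jaw":0},{"delta_rot":[-0.001,-0.003,0],"dp":[-0.002,0.001,0.093],"jaw":0}]'; python3 go.py 0.4619 0.0051 0.100 155.6
cat > blk.py <<'E'
from h import *
import sys
s=snap("side"); W=world(s); z=W[...,2]; c=np.array([508.0,-15.4]); r=np.radians(-24.4)
X=np.array([np.cos(r),np.sin(r)]); Y=np.array([-X[1],X[0]]); q=np.stack([(W[...,:2]*1000-c)@X,(W[...,:2]*1000-c)@Y],-1)
hsv=cv2.cvtColor(s["pixels"],cv2.COLOR_BGR2HSV)
m=(hsv[...,1]>110)&(abs(q[...,0])<95)&(abs(q[...,1])<60)&(z>.05)&(z<.16)
if m.any():
    Q=q[m];Z=z[m]; print("block n",m.sum(),"z",Z.min().round(4),Z.max().round(4)); f=Z<Z.min()+.018
    print("foot along",Q[f,0].min().round(1),Q[f,0].max().round(1),"across",Q[f,1].min().round(1),Q[f,1].max().round(1))
print("t",s.get("t"),"lid z over a from -70 to 70 (rows b=-26,26):")
for b in(-26,0,26): print([float(np.round(np.median(v),4)) if len(v:=z[(abs(q[...,0]-a)<6)&(abs(q[...,1]-b)<5)&(z<.12)&~m])>3 else None for a in range(-65,75,13)])
x=[int(v) for v in sys.argv[2:]] or [165,260,260,375]
if len(sys.argv)>1: cv2.imwrite(f"pics/{sys.argv[1]}.png",cv2.resize(s["pixels"][x[0]:x[1],x[2]:x[3]],None,fx=5,fy=5,interpolation=cv2.INTER_CUBIC))
E
python3 blk.py b1
```

```text
time_s: 12.32
tcp_pos: [0.4615, 0.006, 0.1238]
tool_rot: [-3.14, -0.0, 2.719]
wrist_force: [1.3, 0.1, -0.5]
finger_gap: 0.0192
finger_force: 61.8
now [0.4615 0.006  0.1238] [-179.92   -0.    155.8 ] t 12.3167
dp [-0.0009 -0.0008  0.0298] rot [-0.0009 -0.      0.0022]
block n 252 z 0.0625 0.16
foot along -66.1 -66.1 across 52.4 52.4
t None lid z over a from -70 to 70 (rows b=-26,26):
[0.0651, 0.0664, 0.0656, 0.0655, 0.0647, 0.0653, -0.8819, -0.8767, -0.878, -0.8742, -0.8763]
[0.0651, -0.8802, -0.8792, -0.8782, -0.8771, -0.8757, -0.8791, -0.8821, None, -0.8806, -0.879]
[0.0645, 0.066, 0.063, 0.0646, -0.8769, -0.8749, -0.8792, -0.8719, -0.876, -0.8803, -0.8791]
```

View pics/b1.png

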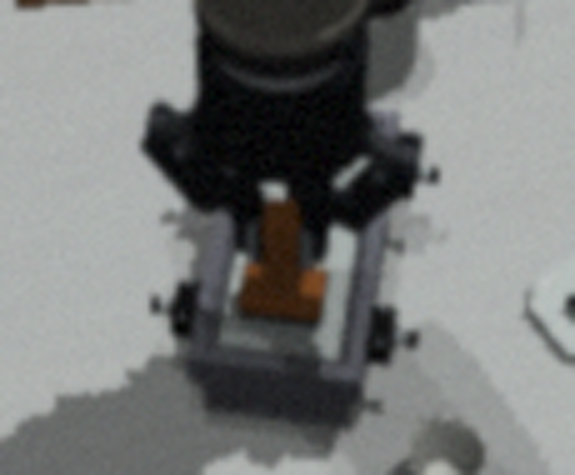

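The block's foot sits square over the near pad at about (285,300), clear of the bar. I'll press.

```bash
python3 -m handwheel '[{"delta_rot":[0,0,0],"dp":[-0.001,-0.001,0.008],"jaw":0},{"delta_rot":[0,0,0],"dp":[-0.001,-0.001,0.014],"jaw":0},{"delta_rot":[0,0,0],"dp":[-0.001,-0.001,0.018],"jaw":0},{"delta_rot":[0,0,0],"dp":[-0.001,-0.001,0.022],"jaw":0},{"delta_rot":[0,0,0],"dp":[-0.001,-0.001,0.026],"jaw":0},{"delta_rot":[0,0,0],"dp":[-0.001,-0.001,0.03],"jaw":0},{"delta_rot":[0,0,0],"dp":[-0.001,-0.001,0.03],"jaw":0}]'; python3 go.py 0.4619 0.0051 0.100 155.6
```

```text
time_s: 12.95
tcp_pos: [0.4653, 0.0034, 0.1031]
tool_rot: [3.141, 0.008, 2.716]
wrist_force: [-1.1, 0.4, 11.4]
finger_gap: 0.0192
finger_force: 63.5
now [0.4653 0.0034 0.1031] [179.99   0.44 155.6 ] t 12.95
dp [0.0048 0.0002 0.0039] rot [ 0.0001  0.0048 -0.    ]
```

```bash
python3 -m handwheel '[{"delta_rot":[0,0,0],"dp":[0,0,0.003],"jaw":0},{"delta_rot":[0,0,0],"dp":[0,0,0.006],"jaw":0},{"delta_rot":[0,0,0],"dp":[0,0,0.01],"jaw":0},{"delta_rot":[0,0,0],"dp":[0,0,0.01],"jaw":0}]'; python3 go.py 0.4619 0.0051 0.2 155.6; python3 blk.py
```

```text
time_s: 13.28
tcp_pos: [0.4673, 0.0029, 0.1023]
tool_rot: [-3.138, 0.013, 2.715]
wrist_force: [-17.4, -1.7, 58.3]
finger_gap: 0.0195
finger_force: 72.0
now [0.4673 0.0029 0.1023] [-179.81    0.74  155.57] t 13.2833
dp [ 0.0056 -0.0007 -0.1222] rot [-0.0021  0.0082 -0.0003]
block n 257 z 0.0601 0.1591
foot along -67.0 -35.9 across -20.6 52.1
t None lid z over a from -70 to 70 (rows b=-26,26):
[0.0544, 0.0564, 0.0561, 0.0541, 0.0543, 0.0546, -0.8763, -0.884, -0.8738, -0.8732, -0.8844]
[0.055, -0.8769, -0.8799, -0.8829, -0.8831, -0.874, -0.8768, -0.8785, -0.8777, -0.879, -0.8796]
[0.0551, 0.0552, 0.0549, 0.0544, -0.8761, -0.8803, -0.8812, -0.8782, -0.8771, -0.8788, -0.8808]
```

The near half of the lid is at 55 mm and flat, which is home height. I'll lift, then check and press the far end.

```bash
python3 -m handwheel '[{"delta_rot":[0,0.004,0],"dp":[0.002,0,-0.02],"jaw":0},{"delta_rot":[0,0.008,0],"dp":[0.004,0,-0.06],"jaw":0},{"delta_rot":[0,0.008,0],"dp":[0.005,0,-0.09],"jaw":0},{"delta_rot":[0,0.008,0],"dp":[0.005,0,-0.1],"jaw":0},{"delta_rot":[0,0.008,0],"dp":[0.005,0,-0.1],"jaw":0},{"delta_rot":[0,0.008,0],"dp":[0.005,0,-0.1],"jaw":0}]'; python3 go.py 0.5535 -0.036 0.18 155.6; python3 blk.py
```

```text
time_s: 13.83
tcp_pos: [0.4587, 0.0043, 0.1721]
tool_rot: [-3.139, -0.01, 2.715]
wrist_force: [0.0, 0.2, -2.1]
finger_gap: 0.0191
finger_force: 63.5
now [0.4587 0.0043 0.1721] [-179.86   -0.58  155.56] t 13.8333
dp [-0.1286  0.0031 -0.0112] rot [-0.0015 -0.0065 -0.0004]
block n 155 z 0.0571 0.1595
foot along -66.8 41.8 across -52.0 52.4
t None lid z over a from -70 to 70 (rows b=-26,26):
[0.0559, 0.0561, 0.0551, 0.056, 0.055, 0.056, 0.0553, 0.0555, 0.0561, -0.8722, -0.8793]
[0.0554, 0.0556, 0.0553, 0.0582, -0.876, -0.8773, -0.8852, -0.8783, -0.877, -0.876, -0.8813]
[0.0546, 0.0548, 0.0544, 0.0552, -0.8802, -0.8759, -0.8786, -0.8785, -0.8767, -0.8789, 0.0552]
```

```bash
python3 -m handwheel '[{"delta_rot":[0,-0.004,0],"dp":[-0.02,0,-0.011],"jaw":0},{"delta_rot":[0,-0.006,0],"dp":[-0.06,0.001,-0.011],"jaw":0},{"delta_rot":[0,-0.006,0],"dp":[-0.1,0.003,-0.011],"jaw":0},{"delta_rot":[0,-0.006,0],"dp":[-0.122,0.003,-0.011],"jaw":0},{"delta_rot":[0,-0.006,0],"dp":[-0.128,0.003,-0.011],"jaw":0},{"delta_rot":[0,-0.006,0],"dp":[-0.128,0.003,-0.011],"jaw":0},{"delta_rot":[0,-0.006,0],"dp":[-0.128,0.003,-0.011],"jaw":0}]'; python3 go.py 0.5535 -0.036 0.112 155.6
```

```text
time_s: 14.47
tcp_pos: [0.5517, -0.0346, 0.1789]
tool_rot: [-3.139, -0.005, 2.716]
wrist_force: [0.2, -0.0, -1.6]
finger_gap: 0.0192
finger_force: 63.5
now [ 0.5517 -0.0346  0.1789] [-179.86   -0.27  155.64] t 14.4667
dp [-0.0031 -0.0005  0.0836] rot [-0.0015 -0.003   0.0004]
```

```bash
python3 -m handwheel '[{"delta_rot":[-0.001,-0.003,0],"dp":[-0.002,0,0.03],"jaw":0},{"delta_rot":[-0.001,-0.003,0],"dp":[-0.002,0,0.06],"jaw":0},{"delta_rot":[-0.001,-0.003,0],"dp":[-0.002,0,0.078],"jaw":0},{"delta_rot":[-0.001,-0.003,0],"dp":[-0.002,0,0.084],"jaw":0},{"delta_rot":[-0.001,-0.003,0],"dp":[-0.002,0,0.088],"jaw":0},{"delta_rot":[-0.001,-0.003,0],"dp":[-0.002,0,0.088],"jaw":0}]'; python3 go.py 0.5535 -0.036 0.1 155.6;python3 blk.py b2; python3 -c "
from h import *
s=manip.read_state();print(s['wrist_force'])"
```

```text
time_s: 14.97
tcp_pos: [0.5542, -0.0357, 0.1103]
tool_rot: [-3.141, 0.004, 2.717]
wrist_force: [-0.9, 0.6, -0.9]
finger_gap: 0.0192
finger_force: 63.6
now [ 0.5542 -0.0357  0.1103] [-179.98    0.23  155.65] t 14.9667
dp [ 0.0007 -0.0008  0.0129] rot [-0.0002  0.0025  0.0005]
block n 259 z 0.0588 0.1576
foot along -67.4 79.2 across -49.9 55.1
t None lid z over a from -70 to 70 (rows b=-26,26):
[0.0555, 0.0551, 0.0554, 0.0557, 0.0541, 0.0557, 0.0554, 0.0551, 0.0556, 0.0553, 0.0555]
[0.0557, 0.0563, 0.0558, 0.0648, 0.0872, 0.0868, 0.0874, 0.0845, -0.8777, -0.8821, -0.8758]
[0.0553, 0.0562, 0.0558, 0.0549, 0.0557, 0.0553, 0.0546, 0.0545, 0.0556, 0.0544, 0.055]
[ 0.20757647 -0.16636012 -0.78603601]
```

View pics/b2.png

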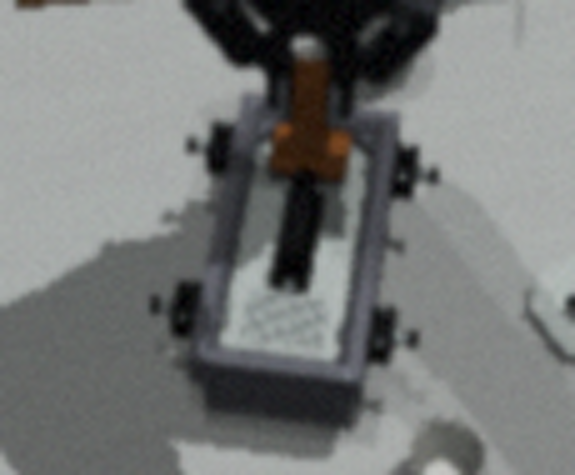

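The lid reads 55 mm over its whole length, and the block is over the far pad, clear of the bar. I'll press there to confirm.

```bash
python3 -m handwheel '[{"delta_rot":[0,0.002,0],"dp":[0,0,0.004],"jaw":0},{"delta_rot":[0,0.002,0],"dp":[0,0,0.008],"jaw":0},{"delta_rot":[0,0.002,0],"dp":[0,0,0.011],"jaw":0},{"delta_rot":[0,0.002,0],"dp":[0,0,0.013],"jaw":0},{"delta_rot":[0,0.002,0],"dp":[0,0,0.013],"jaw":0}]'; python3 -m handwheel '[{"delta_rot":[0,0,0],"dp":[0,0,0],"jaw":0},{"delta_rot":[0,0,0],"dp":[0,0,-0.01],"jaw":0},{"delta_rot":[0,0,0],"dp":[0,0,-0.04],"jaw":0},{"delta_rot":[0,0,0],"dp":[0,0,-0.08],"jaw":0},{"delta_rot":[0,0,0],"dp":[0,0,-0.12],"jaw":0},{"delta_rot":[0,0,0],"dp":[0,0,-0.14],"jaw":0},{"delta_rot":[0,0,0],"dp":[0,0,-0.14],"jaw":0}]'; python3 go.py 0.4725 0.3714 0.2 119.7
```

```text
time_s: 15.43
tcp_pos: [0.5557, -0.0362, 0.1027]
tool_rot: [-3.141, 0.004, 2.715]
wrist_force: [-3.8, -0.5, 12.5]
finger_gap: 0.0191
finger_force: 65.5
time_s: 16.02
tcp_pos: [0.558, -0.0355, 0.2169]
tool_rot: [3.138, 0.011, 2.715]
wrist_force: [0.4, -0.3, -0.4]
finger_gap: 0.0188
finger_force: 63.6
now [ 0.558  -0.0355  0.2169] [179.78   0.61 155.58] t 16.0167
dp [0.3078 0.4189 0.0195] rot [0.0045 0.0058 0.3987]
```

```bash
python3 -m handwheel '[{"delta_rot":[0,0,0.04],"dp":[0.014,0.02,0],"jaw":0},{"delta_rot":[0,0,0.1],"dp":[0.04,0.055,0.005],"jaw":0},{"delta_rot":[0.004,0.005,0.16],"dp":[0.07,0.095,0.01],"jaw":0},{"delta_rot":[0.004,0.005,0.22],"dp":[0.1,0.136,0.01],"jaw":0},{"delta_rot":[0.004,0.005,0.28],"dp":[0.13,0.177,0.01],"jaw":0},{"delta_rot":[0.004,0.005,0.34],"dp":[0.16,0.218,0.01],"jaw":0},{"delta_rot":[0.004,0.005,0.39],"dp":[0.19,0.259,0.01],"jaw":0},{"delta_rot":[0.004,0.005,0.399],"dp":[0.22,0.3,0.015],"jaw":0},{"delta_rot":[0.004,0.005,0.399],"dp":[0.25,0.34,0.019],"jaw":0},{"delta_rot":[0.004,0.005,0.399],"dp":[0.28,0.381,0.019],"jaw":0},{"delta_rot":[0.004,0.005,0.399],"dp":[0.298,0.406,0.019],"jaw":0},{"delta_rot":[0.004,0.005,0.399],"dp":[0.307,0.418,0.019],"jaw":0},{"delta_rot":[0.004,0.005,0.399],"dp":[0.308,0.419,0.019],"jaw":0},{"delta_rot":[0.004,0.005,0.399],"dp":[0.308,0.419,0.019],"jaw":0},{"delta_rot":[0.004,0.005,0.399],"dp":[0.308,0.419,0.019],"jaw":0}]'; python3 go.py 0.4725 0.3714 0.055 119.7; python3 - <<'E'
from h import *
for n in("side",):
    s=snap(n); W=world(s); z=W[...,2]; hsv=cv2.cvtColor(s["pixels"],cv2.COLOR_BGR2HSV)
    m=(hsv[...,1]>110)&(np.hypot(W[...,0]-.4725,W[...,1]-.3714)<.06)&(z>.1); print(m.sum(),"block zmin",np.percentile(z[m],[0,2,50,98])if m.any() else 0)
E
```

```text
time_s: 17.27
tcp_pos: [0.4705, 0.3679, 0.1956]
tool_rot: [-3.133, -0.001, 2.085]
wrist_force: [0.9, 0.2, -1.7]
finger_gap: 0.0185
finger_force: 63.6
now [0.4705 0.3679 0.1956] [-1.7950e+02 -8.0000e-02  1.1948e+02] t 17.2667
dp [0.0023 0.0058 0.1756] rot [-0.0056 -0.0009 -0.0025]
568 block zmin [0.15537462 0.1604021  0.34711357 0.57964215]
```

```bash
python3 -m handwheel '[{"delta_rot":[-0.003,0,-0.001],"dp":[0.001,0.004,0.04],"jaw":0},{"delta_rot":[-0.003,0,-0.001],"dp":[0.001,0.004,0.09],"jaw":0},{"delta_rot":[-0.003,0,-0.001],"dp":[0.001,0.004,0.13],"jaw":0},{"delta_rot":[-0.003,0,-0.001],"dp":[0.001,0.004,0.16],"jaw":0},{"delta_rot":[-0.003,0,-0.001],"dp":[0.001,0.004,0.172],"jaw":0},{"delta_rot":[-0.003,0,-0.001],"dp":[0.001,0.004,0.174],"jaw":0},{"delta_rot":[-0.003,0,-0.001],"dp":[0.001,0.004,0.174],"jaw":0},{"delta_rot":[-0.003,0,-0.001],"dp":[0.001,0.004,0.174],"jaw":0}]'; python3 go.py 0.4725 0.3714 0.0478 119.7
```

```text
time_s: 17.98
tcp_pos: [0.4718, 0.3738, 0.0592]
tool_rot: [3.14, -0.005, 2.089]
wrist_force: [-0.2, 0.4, -1.1]
finger_gap: 0.0193
finger_force: 63.5
now [0.4718 0.3738 0.0592] [179.93  -0.28 119.7 ] t 17.9833
dp [-0.0031 -0.0008  0.0142] rot [ 0.0007 -0.0031 -0.    ]
```

```bash
python3 -m handwheel '[{"delta_rot":[0.001,-0.002,0],"dp":[0,0,0.004],"jaw":0},{"delta_rot":[0.001,-0.002,0],"dp":[0,0,0.008],"jaw":0},{"delta_rot":[0.001,-0.002,0],"dp":[0,0,0.012],"jaw":0},{"delta_rot":[0.001,-0.002,0],"dp":[0,0,0.014],"jaw":0},{"delta_rot":[0.001,-0.002,0],"dp":[0,0,0.014],"jaw":0},{"delta_rot":[0.001,-0.002,0],"dp":[0,0,0.014],"jaw":0}]'
```

```text
time_s: 18.48
tcp_pos: [0.4705, 0.374, 0.0478]
tool_rot: [-3.139, -0.001, 2.091]
wrist_force: [-1.9, -1.8, 7.4]
finger_gap: 0.0191
finger_force: 64.8
```

Contact at 7 N. I'll release gently and rise.

```bash
python3 -m handwheel '[{"delta_rot":[0,0,0],"dp":[0,0,-0.002],"jaw":0},{"delta_rot":[0,0,0],"dp":[0,0,-0.002],"jaw":0.25},{"delta_rot":[0,0,0],"dp":[0,0,-0.002],"jaw":0.4},{"delta_rot":[0,0,0],"dp":[0,0,-0.002],"jaw":0.6},{"delta_rot":[0,0,0],"dp":[0,0,-0.002],"jaw":0.6},{"delta_rot":[0,0,0],"dp":[0,0,-0.002],"jaw":0.6},{"delta_rot":[0,0,0],"dp":[0,0,-0.02],"jaw":0.6},{"delta_rot":[0,0,0],"dp":[0,0,-0.06],"jaw":0.6},{"delta_rot":[0,0,0],"dp":[0,0,-0.1],"jaw":0.6},{"delta_rot":[0,0,0],"dp":[0,0,-0.15],"jaw":0.6},{"delta_rot":[0,0,0],"dp":[0,0,-0.19],"jaw":0.6},{"delta_rot":[0,0,0],"dp":[0,0,-0.22],"jaw":0.6},{"delta_rot":[0,0,0],"dp":[0,0,-0.22],"jaw":0.6},{"delta_rot":[0,0,0],"dp":[0,0,-0.22],"jaw":0.6}]'; python3 blk.py; python3 - <<'E'
from h import *
s=snap("side"); cv2.imwrite("pics/end.png",cv2.resize(s["pixels"][140:320,100:440],None,fx=2.3,fy=2.3,interpolation=cv2.INTER_CUBIC))
E
```

```text
time_s: 19.65
tcp_pos: [0.4714, 0.3743, 0.2237]
tool_rot: [-3.141, -0.002, 2.09]
wrist_force: [0.0, 0.3, -1.0]
finger_gap: 0.0511
finger_force: 0.0
block n 9 z 0.0643 0.0831
foot along -27.7 -23.3 across -5.7 5.0
t None lid z over a from -70 to 70 (rows b=-26,26):
[0.0547, -0.876, -0.8791, -0.8798, -0.879, -0.8819, -0.8805, -0.8811, -0.8809, None, -0.8807]
[0.0557, 0.056, 0.0558, 0.0647, -0.8778, -0.8796, -0.8787, -0.8752, -0.8733, -0.8793, -0.8784]
[0.056, 0.0555, 0.0553, 0.055, 0.0547, 0.0561, 0.0551, -0.8806, -0.8816, -0.8829, -0.8771]
```

View pics/end.png

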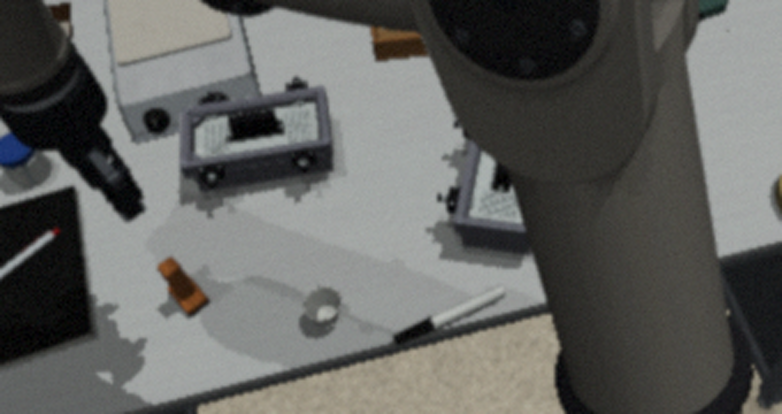

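The block stands upright at (183,287), clear of the gripper. The near end of the lid still reads 55 mm. The arm hides the far end here, so I'll check it from the top camera before handing in.

```bash
python3 - <<'E'
from h import *
s=snap("top"); W=world(s); z=W[...,2]; r=np.radians(-24.8); c=np.array([508.9,-16.8])
X=np.array([np.cos(r),np.sin(r)]); Y=np.array([-X[1],X[0]]); q=np.stack([(W[...,:2]*1000-c)@X,(W[...,:2]*1000-c)@Y],-1)
for b in(-22,22): print([float(np.round(np.median(v),4)) if len(v:=z[(abs(q[...,0]-a)<7)&(abs(q[...,1]-b)<7)&(z<.12)&(z>0)])>3 else None for a in range(-65,75,13)])
m=(z>.07)&(np.hypot(W[...,0]-.472,W[...,1]-.372)<.03)&(z<.1); print("block top",m.sum(),np.median(W[m],0))
E
```

```text
[0.0543, 0.0554, 0.056, 0.0539, 0.0544, 0.0548, 0.0569, 0.054, 0.0551, 0.0553, 0.0564]
[0.0545, 0.0558, 0.0564, 0.0544, 0.055, 0.0551, 0.0555, 0.0549, 0.0561, 0.0567, 0.0559]
block top 35 [0.47106739 0.37159252 0.08030356]
```

```bash
python3 -c "
from station import manip
print(manip.close_job())"
```

```text
the job is handed in; nothing more can be done
None
```

The job is handed in: the lid is in the right way round, pressed level at its home height (55 mm on top along its whole length), and the block stands upright back on its spot; the latches themselves I judged only from that height.

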